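# Return the opened tea samples to the tasting tray

### The arm

A 6-joint arm with a two-finger parallel gripper is mounted at the origin on the work surface. World frame = base frame: x ahead of the robot, y to its left, z up, the work surface at z = 0. Lengths are in mm, angles in rad, forces in N, time in s.
With the tool pointing down it reaches from about 350 to 975 mm from the base axis. Payload 7.1 kg.
Tool frame: the origin (TCP) lies midway between the tips of the shut fingers; the grasp point (between the pads) lies ctrl.grip_point_offset behind it (ctrl.grip_point_offset is the distance from the TCP to the grasp point, in mm); z points along the fingers, y is the line along which they close (so a half turn about z gives the same grasp; the last joint's range is limited). The gripper opens to 88 mm and grips with 3 to 60 N. Pads are 20 mm wide; open, the fingers measure 115 mm over their backs; the gripper's body (75 mm by 178 mm) begins 61 mm behind the grasp point.
Start: joints at [1.199, 0.423, 1.63, -0, 1.089, -0.019], TCP at [215.922, 586.5, 222.675] pointing down, gripper open.
Joint ranges: [-3, 3], [-0.9, 2.11], [0.09, 2.58], [-1.31, 4.45], [0.11, 2.69], [-2.54, 2.54]. Speed limits (rad/s): [2.39, 2.39, 3.01, 3.14, 3.14, 3.14].

### API

Orientations are given as a rotation vector (axis times angle).
In Python, from workcell import ctrl gives the robot as it stands.
- The arm moves only by the tool apply_moves, never from a script. Its argument "targets" is a list of rows, each an object of numbers: "tx", "ty", "tz": the shift along the world's x, y, z in m; "spin": the turn about the world's z in degrees. In form: [{"tx": .., "ty": .., "tz": .., "spin": ..}, ...]. A call has exactly 8 rows; each row is the pose to reach, as a shift and turn from the pose commanded when the call began; what a row does not reach only later rows make up. A row lasts 1/10 s, in which the tool goes at most 50 mm and 8.59 degrees, less where a joint would pass 70% of its speed; a pose out of reach is approached as far as the arm can. A call with a gripper value outside its range is refused whole. "gripper" is the closure, from -1 (fully open) to 1 (shut), set as the call begins (left out, the last holds). The fingers move at their own pace and stop on an object; the grip force is fixed at half the most. Time passes only in rows, so rows that repeat a pose let the fingers close, or fill a call up. It gives the time, the measured TCP pose, the force, the opening and the grip force at its end, in the units of the state.
- ctrl.get_obs(): the state, without advancing time (a new reading comes with each control period).
- ctrl.get_image(name): name is "side" or "top" or "wrist"; returns the picture (420x560x3 uint8, red, green, blue); there is no depth.
- ctrl.get_calibration(name): a dict with "fov_y" (degrees; the focal length in pixels is half the picture's height over the tangent of half this angle, whatever the lens; pixels are square), "cx", "cy" (the principal point, pixels), "rvec" (rotation vector, rad) and "tvec" (3), from world to camera coordinates, as OpenCV has them. Camera axes: x right, y down, z forward; pixel columns grow to the right and rows downward; lengths in mm; the calibration is good to about 2 mm. A picture is of the moment at which its call begins: read the wrist's pose just before it. get_calibration takes no time and is no camera call; for the wrist camera it gives the pose at the moment of the call.
- ctrl.close_job(): hands the job in; it is judged then, once.
Trained networks look in the newest picture that a camera, given by its name, has taken for a name from the list of things; names that differ only in an ending like _2 or _b are one class to them, and where a whole thing is asked for, a point or a joint stands for the part that bears it (a point fixed in the world has none). Each returns a list of dicts, best first, with "score" (0 to 1); they miss things now and then, are a little off and sometimes report something else, mostly with a low value. They report only what shows in the picture. A call takes as long as a camera call. They do not tell look-alikes from the thing itself.
- ctrl.outline_of(name, camera): "pixels" (420x560 bool, what is visible of it) and "box" ([left, top, right, bottom] in pixels, round what is visible of it).
- ctrl.pinpoint(name, camera): "uv" ([column, row] in pixels: a listed point, or the origin of a listed thing).
The state is a dict: "t": time; "qpos": joint angles; "qvel": joint speeds; "joint_torque": joint torques, N m; "ee_pos": TCP position; "orientation": TCP orientation; "ft_force": force on the tool from outside, world axes, zero at the start; "moment": the same for the moment, N m; "width": finger opening in mm; "grasp_force": force on a finger pad.
Only numpy, scipy, OpenCV 4.12 (cv2) and the standard library are available. Lean on these libraries where they do the work, as an engineer would, in place of code of your own. Each camera call takes 0.05 s, during which the arm holds its last target. There are 200 camera calls.

### The job

Put the four opened tea sample jars (plain coloured lids) back into the wooden tray, each standing upright in the middle of the disc that has the colour of its lid; they are porcelain, so set them down gently rather than dropping them. Leave the two sealed jars, with the black strip over the lid, standing where they are.

Things in the scene. Friction and masses are not known exactly. Their poses are not given: they have to be found in the camera images.
- jar_green: Opened sample jar, loose: round upright white porcelain jar, 52 mm diameter, 78 mm tall with its plain flat green lid (the lid is the top 16 mm, 53 mm diameter, fixed on). About 0.15 to 0.31 kg. Origin at the centre of its underside, z up; its sides are straight and plain, so any yaw will do for a grasp around it.
- jar_red: Opened sample jar, loose: round upright white porcelain jar, 52 mm diameter, 78 mm tall with its plain flat red lid (the lid is the top 16 mm, 53 mm diameter, fixed on). About 0.15 to 0.31 kg. Origin at the centre of its underside, z up; its sides are straight and plain, so any yaw will do for a grasp around it.
- jar_yellow: Opened sample jar, loose: round upright white porcelain jar, 52 mm diameter, 78 mm tall with its plain flat yellow lid (the lid is the top 16 mm, 53 mm diameter, fixed on). About 0.15 to 0.31 kg. Origin at the centre of its underside, z up; its sides are straight and plain, so any yaw will do for a grasp around it.
- jar_blue: Opened sample jar, loose: round upright white porcelain jar, 52 mm diameter, 78 mm tall with its plain flat blue lid (the lid is the top 16 mm, 53 mm diameter, fixed on). About 0.15 to 0.31 kg. Origin at the centre of its underside, z up; its sides are straight and plain, so any yaw will do for a grasp around it.
- sealed_green: Sealed jar, loose, to be left alone: same size and green lid as the opened green jar, but with an 18 mm wide black seal strip across the top of the lid and down two sides. Origin at the centre of its underside, z up.
- sealed_red: Sealed jar, loose, to be left alone: same size and red lid as the opened red jar, but with an 18 mm wide black seal strip across the top of the lid and down two sides. Origin at the centre of its underside, z up.
- disc_green: Flat green disc, 64 mm across, 4 mm thick, fixed mid-bay in the wooden tray; which bay varies. Origin: centre of its underside, on the tray floor 6 mm above the table (its top is 10 mm up). x, y run along the tray's walls. Tray: fixed, 200 x 200 mm, 28 mm high, 2 x 2 bays of 91 x 91 mm, bay centres 97 mm apart, walls and dividers 6 mm thick, up to 28 mm high.
- disc_red: Flat red disc, 64 mm across, 4 mm thick, fixed mid-bay in the wooden tray; which bay varies. Origin: centre of its underside, on the tray floor 6 mm above the table (its top is 10 mm up). x, y run along the tray's walls. Tray: fixed, 200 x 200 mm, 28 mm high, 2 x 2 bays of 91 x 91 mm, bay centres 97 mm apart, walls and dividers 6 mm thick, up to 28 mm high.
- disc_yellow: Flat yellow disc, 64 mm across, 4 mm thick, fixed mid-bay in the wooden tray; which bay varies. Origin: centre of its underside, on the tray floor 6 mm above the table (its top is 10 mm up). x, y run along the tray's walls. Tray: fixed, 200 x 200 mm, 28 mm high, 2 x 2 bays of 91 x 91 mm, bay centres 97 mm apart, walls and dividers 6 mm thick, up to 28 mm high.
- disc_blue: Flat blue disc, 64 mm across, 4 mm thick, fixed mid-bay in the wooden tray; which bay varies. Origin: centre of its underside, on the tray floor 6 mm above the table (its top is 10 mm up). x, y run along the tray's walls. Tray: fixed, 200 x 200 mm, 28 mm high, 2 x 2 bays of 91 x 91 mm, bay centres 97 mm apart, walls and dividers 6 mm thick, up to 28 mm high.
Not all that is in view belongs to the job. What is shaped like the jar_green but purple is not meant.

How it is judged:
By the outcome, as a careful person would: the job done as asked, in the order asked, and still so for the second after the job is handed in, with the robot touching nothing.
It also fails if it takes over 106 s, if anything falls off the work surface, if the arm or the gripper's body presses on something with over 40 N, if the wrist force passes 120 N, or if a joint passes its speed limit or range.

## Working session

There is one attempt and no reset: what is moved stays moved. The work goes in short steps, Python scripts to look and compute and a tool call to move; the robot and the scene stay as the last step left them, time stands still between calls to the robot, and variables do not carry over. Pictures are saved under pics/ and viewed, at most 14 in all, crops included, and the job is handed in when it is done.

Besides the shell and the picture viewer there is one more tool, called after "Emit:" as name([rows], argument=value, ...), one row to a line, values as JSON. apply_moves: Moves the arm, as the interface text tells. Its arguments: {"type":"object","properties":{"targets":{"type":"array"},"gripper":{"type":"number"}},"required":["targets"]}

```bash
mkdir -p pics; cat > h.py <<'E'
import numpy as np, cv2
from workcell import ctrl
def cal(n):
    c=ctrl.get_calibration(n); f=210/np.tan(np.radians(c['fov_y'])/2)
    R=cv2.Rodrigues(np.array(c['rvec'],float))[0]; t=np.array(c['tvec'],float).ravel()
    return f,c['cx'],c['cy'],R,t,c
def ray(k,uv):
    f,cx,cy,R,t=k[:5]; d=R.T@np.array([(uv[0]-cx)/f,(uv[1]-cy)/f,1]); return -R.T@t,d/np.linalg.norm(d)
def atz(k,uv,z):
    o,d=ray(k,uv); return o+d*(z-o[2])/d[2]
def proj(k,P):
    f,cx,cy,R,t=k[:5]; p=R@np.array(P,float)+t; return np.array([f*p[0]/p[2]+cx,f*p[1]/p[2]+cy])
def tri(rays):
    A=sum(np.eye(3)-np.outer(d,d) for o,d in rays); b=sum((np.eye(3)-np.outer(d,d))@o for o,d in rays)
    return np.linalg.solve(A,b)
def snap(n,fn=None):
    k=cal(n); im=ctrl.get_image(n)
    if fn: cv2.imwrite('pics/'+fn,im[:,:,::-1])
    return k,im
E
python3 - <<'E'
from h import *
np.set_printoptions(precision=1,suppress=True)
o=ctrl.get_obs(); print(o['t'],o['ee_pos'],o['orientation'],o['width'],ctrl.grip_point_offset)
ims=[]
for n in ['top','side','wrist']:
    k,im=snap(n,n+'0.png'); ims.append(im); print(n,k[5].keys(),k[0],-k[3].T@k[4])
    for c in ['green','red','yellow','blue']:
        for p in (['jar_','disc_','sealed_'] if c in('green','red') else ['jar_','disc_']):
            print(p+c,[(np.round(r['uv']).tolist(),round(r['score'],2)) for r in ctrl.pinpoint(p+c,n)])
E
```

```text
0.0 [215.8 586.  221.9] [-0.6 -3.1  0. ] 87.4164012327113 18.700000000000003
top dict_keys(['fov_y', 'cx', 'cy', 'rvec', 'tvec']) 534.3634968017235 [ 363.6  -22.5 1307.8]
jar_green [([275.0, 250.0], 0.93), ([272.0, 214.0], 0.66), ([185.0, 276.0], 0.63), ([279.0, 164.0], 0.6)]
disc_green [([201.0, 153.0], 0.71)]
sealed_green [([397.0, 172.0], 0.57)]
jar_red [([406.0, 210.0], 0.74)]
disc_red [([160.0, 194.0], 0.65)]
sealed_red [([281.0, 164.0], 0.58), ([330.0, 156.0], 0.35)]
jar_yellow [([331.0, 158.0], 0.71)]
disc_yellow [([204.0, 195.0], 0.81)]
jar_blue [([345.0, 224.0], 0.86)]
disc_blue [([162.0, 159.0], 0.67), ([203.0, 196.0], 0.57), ([163.0, 196.0], 0.24)]
side dict_keys(['fov_y', 'cx', 'cy', 'rvec', 'tvec']) 493.6996648055234 [-306.  -706.4  645. ]
jar_green [([274.0, 214.0], 0.97), ([247.0, 233.0], 0.82), ([172.0, 212.0], 0.56)]
disc_green [([259.0, 170.0], 0.46)]
sealed_green [([403.0, 242.0], 0.59)]
jar_red [([390.0, 263.0], 0.76)]
disc_red [([208.0, 176.0], 0.61)]
sealed_red [([301.0, 198.0], 0.6)]
jar_yellow [([354.0, 210.0], 0.62)]
disc_yellow [([231.0, 186.0], 0.62)]
jar_blue [([323.0, 245.0], 0.83), ([302.0, 200.0], 0.51)]
disc_blue [([234.0, 164.0], 0.57), ([206.0, 176.0], 0.42)]
wrist dict_keys(['fov_y', 'cx', 'cy', 'rvec', 'tvec']) 323.00653138855154 [154.5 608.7 383.8]
jar_green []
disc_green []
sealed_green []
jar_red []
disc_red []
sealed_red []
jar_yellow []
disc_yellow []
jar_blue []
disc_blue []
```

View pics/top0.png

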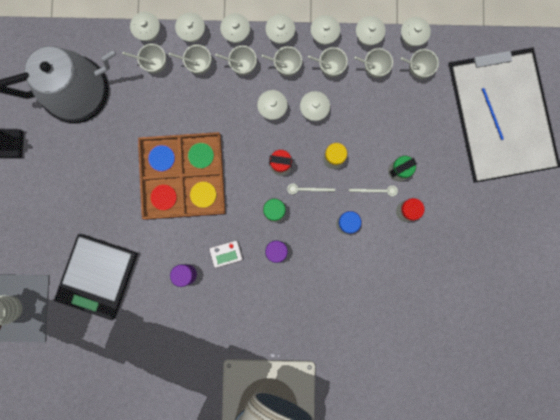

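View pics/side0.png

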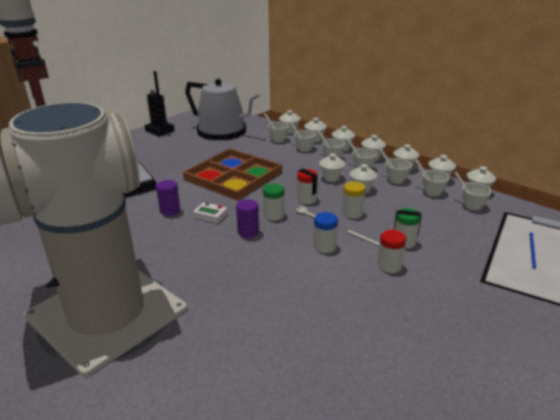

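Top view: the opened jars are green (274,210), yellow (336,154), blue (350,222) and red (413,210). Look-alikes to leave are sealed red (281,161), sealed green (403,167), and purple at (277,251) and (182,275). Discs are blue (162,159), green (201,155), red (164,197) and yellow (203,195). I choose the lids without a strip. Side-view lids: green (273,191), yellow (354,189), blue (326,221), red (392,240).

```bash
cat > m.py <<'E'
from h import *
np.set_printoptions(precision=1,suppress=True)
rng={'green':[(45,80)],'yellow':[(18,33)],'blue':[(100,125)],'red':[(0,8),(172,180)]}
def blob(im,c,uv,r):
    hsv=cv2.cvtColor(im,cv2.COLOR_RGB2HSV); m=np.zeros(im.shape[:2],np.uint8)
    for a,b in rng[c]: m|=cv2.inRange(hsv,(a,120,50),(b,255,255))
    n,l,s,ce=cv2.connectedComponentsWithStats(m)
    i=min((i for i in range(1,n) if s[i,4]>25),key=lambda i:np.hypot(*(ce[i]-uv)))
    return ce[i],s[i]
E
cat > a.py <<'E'
from m import *
T={'jar':dict(green=(274,210),yellow=(336,154),blue=(350,222),red=(413,210)),'disc':dict(blue=(162,159),green=(201,155),red=(164,197),yellow=(203,195))}
S={'jar':dict(green=(273,191),yellow=(354,189),blue=(326,221),red=(392,240)),'disc':dict(blue=(232,163),green=(258,171),red=(208,175),yellow=(235,184))}
kt,ks=cal('top'),cal('side')
it,is_=[cv2.imread(f'pics/{n}0.png')[:,:,::-1].copy() for n in('top','side')]
for w in T:
    for c in T[w]:
        a,sa=blob(it,c,T[w][c],20); b,sb=blob(is_,c,S[w][c],20)
        X=tri([ray(kt,a),ray(ks,b)])
        print(w,c,a,sa[2:],b,sb[2:],'X',X,'err',proj(kt,X)-a,proj(ks,X)-b,'atz',atz(kt,a,76 if w=='jar' else 10)[:2])
for n,uv in dict(sg=(403,167),sr=(281,161),p1=(277,251),p2=(182,275)).items(): print(n,atz(kt,uv,76))
cv2.imwrite('pics/crop.png',cv2.resize(it[130:270,255:435,::-1],None,fx=4,fy=4,interpolation=cv2.INTER_CUBIC))
E
python3 a.py
```

```text
jar green [274.  209.3] [ 21  22 360] [273.  190.4] [ 20  14 233] X [465.7  -5.   69.6] err [ 0.1 -0.1] [-0.1  0. ] atz [465.   -4.9]
jar yellow [335.7 153.5] [ 22  22 395] [354.1 188.6] [ 21  16 281] X [ 600.4 -147.4   69.5] err [ 0.3 -0.2] [-0.4  0.1] atz [ 598.6 -146. ]
jar blue [349.6 222. ] [ 22  23 395] [325.5 220.4] [ 24  18 343] X [ 440.  -181.3   69.5] err [ 0.2 -0.1] [-0.2  0. ] atz [ 439.3 -180.1]
jar red [412.5 208.9] [ 24  23 407] [392.7 238.7] [ 26  20 420] X [ 473.5 -327.4   69.4] err [ 0.3 -0.2] [-0.4  0.1] atz [ 472.4 -325.1]
disc blue [161.  157.8] [ 25  25 486] [231.3 162.2] [ 19   8 109] X [592.1 275.5  10.7] err [ 0.2 -0.2] [-0.3  0. ] atz [591.7 276.2]
disc green [200.5 155.1] [ 24  24 451] [257.1 170.7] [ 21   9 128] X [600.7 178.8  11.1] err [ 0.2 -0.2] [-0.3  0. ] atz [600.3 179.5]
disc red [163.1 196.9] [ 27  27 567] [208.8 174.4] [ 24  12 204] X [495.9 266.9  10.5] err [ 0.2 -0.2] [-0.2 -0. ] atz [495.4 267.5]
disc yellow [202.6 194.1] [ 28  27 584] [234.8 183.8] [ 24  12 208] X [504.5 170.7  10.4] err [ 0.2 -0.2] [-0.2  0. ] atz [504.1 171.2]
sg [ 570. -303.   76.]
sr [578.3 -18.8  76. ]
p1 [369.  -13.8  76. ]
p2 [309.8 202.6  76. ]
```

View pics/crop.png

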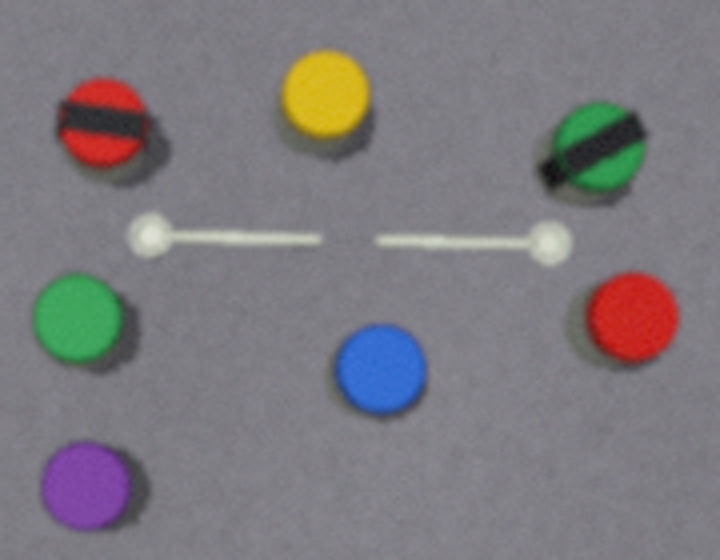

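The crop confirms it: the four chosen lids are plain, and the black strips sit only on the upper-left red and upper-right green. Heights agree too: lid bands mean about 69.5 (expected 70), discs about 10.5 (expected 10), and bays about 97 mm apart.

```bash
python3 - <<'E'
from h import *
np.set_printoptions(precision=2,suppress=True)
o=ctrl.get_obs(); R=cv2.Rodrigues(np.array(o['orientation']))[0]; print(o['t'],R,o['ee_pos'])
f,cx,cy,Rc,t,_=cal('wrist'); print(Rc.T, -Rc.T@t-o['ee_pos'])
E
```

```text
1.65 [[-0.94  0.35  0.  ]
 [ 0.35  0.94 -0.  ]
 [-0.   -0.   -1.  ]] [215.93 586.5  222.68]
[[ 0.35  0.91  0.23]
 [ 0.94 -0.34 -0.08]
 [-0.    0.24 -0.97]] [-61.41  22.25 161.15]
```

Emit:
apply_moves([
  {"tx":0.02,"ty":-0.046,"tz":0},
  {"tx":0.04,"ty":-0.092,"tz":0},
  {"tx":0.06,"ty":-0.138,"tz":0},
  {"tx":0.08,"ty":-0.184,"tz":0},
  {"tx":0.1,"ty":-0.23,"tz":0},
  {"tx":0.12,"ty":-0.276,"tz":0},
  {"tx":0.14,"ty":-0.322,"tz":0},
  {"tx":0.16,"ty":-0.368,"tz":0},
], gripper=-1)

```text
validation failed for argument at $.ta...
```

Emit:
apply_moves([
  {"tx":0.018,"ty":-0.046,"tz":-0.005},
  {"tx":0.036,"ty":-0.092,"tz":-0.01},
  {"tx":0.054,"ty":-0.138,"tz":-0.02},
  {"tx":0.07,"ty":-0.18,"tz":-0.03},
  {"tx":0.085,"ty":-0.21,"tz":-0.045},
  {"tx":0.0895,"ty":-0.2235,"tz":-0.06},
  {"tx":0.0895,"ty":-0.2235,"tz":-0.06},
  {"tx":0.0895,"ty":-0.2235,"tz":-0.06},
])

```text
validation failed for argument at $.ta...
```

```bash
cat > w.py <<'E'
from m import *
import sys
# usage: w.py name color X Y Z(of blob mean)
def look(fn,c,P):
    o=ctrl.get_obs(); k,im=snap('wrist',fn)
    g=proj(k,P); a,s=blob(im,c,g,20)
    print('t',o['t'],'tcp',np.array(o['ee_pos']),'q',np.array(o['qpos']),'guess uv',g,'blob',a,s,'->',atz(k,a,P[2]),'w',o['width'])
if __name__=='__main__':
    look(sys.argv[1],sys.argv[2],[float(v) for v in sys.argv[3:6]])
E
python3 w.py w1.png green 465.5 -5 76
```

```text
t 1.65 tcp [215.9 586.5 222.7] q [ 1.2  0.4  1.6 -0.   1.1 -0. ] guess uv [-76.9 525.2] blob [157.9 248. ] [149 241  19  15  90] -> [223.  448.3  76. ] w 88.06322430201143
```

View pics/w1.png

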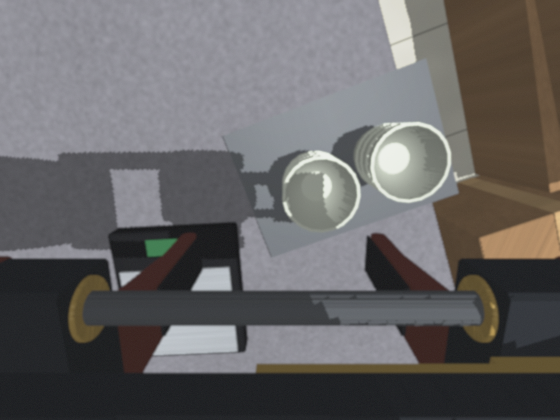

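The moves were refused, probably because `spin` is required, so the picture still shows the start pose: cups at (320,190) and (405,160), fingers at (170,290) and (400,290).

Emit:
apply_moves([
  {"tx":0.02,"ty":-0.046,"tz":0,"spin":0},
  {"tx":0.04,"ty":-0.092,"tz":0,"spin":0},
  {"tx":0.06,"ty":-0.138,"tz":0,"spin":0},
  {"tx":0.08,"ty":-0.184,"tz":0,"spin":0},
  {"tx":0.1,"ty":-0.23,"tz":0,"spin":0},
  {"tx":0.12,"ty":-0.276,"tz":0,"spin":0},
  {"tx":0.14,"ty":-0.322,"tz":0,"spin":0},
  {"tx":0.16,"ty":-0.368,"tz":0,"spin":0},
], gripper=-1)

```text
t: 2.5
ee_pos: [375.9, 218.0, 223.0]
orientation: [0.55, 3.092, 0.001]
ft_force: [0.8, 0.2, -0.4]
width: 88.1
grasp_force: 0.0
```

Emit:
apply_moves([
  {"tx":0.018,"ty":-0.045,"tz":-0.005,"spin":0},
  {"tx":0.036,"ty":-0.09,"tz":-0.01,"spin":0},
  {"tx":0.054,"ty":-0.134,"tz":-0.02,"spin":0},
  {"tx":0.071,"ty":-0.177,"tz":-0.03,"spin":0},
  {"tx":0.084,"ty":-0.21,"tz":-0.045,"spin":0},
  {"tx":0.0895,"ty":-0.2235,"tz":-0.06,"spin":0},
  {"tx":0.0895,"ty":-0.2235,"tz":-0.06,"spin":0},
  {"tx":0.0895,"ty":-0.2235,"tz":-0.06,"spin":0},
])

```text
t: 3.3
ee_pos: [464.6, -3.8, 162.7]
orientation: [-0.553, -3.092, -0.0]
ft_force: [-0.4, -0.9, -0.2]
width: 87.7
grasp_force: 0.0
```

```bash
python3 w.py w2.png green 465.5 -5 76
```

```text
t 3.3 tcp [464.6  -3.8 162.7] q [-0.   0.3  2.   0.   0.8 -1.3] guess uv [282.4 212.9] blob [281.8 210.3] [ 251  179   63   63 3095] -> [463.4  -4.7  76. ] w 87.71450417455739
```

View pics/w2.png

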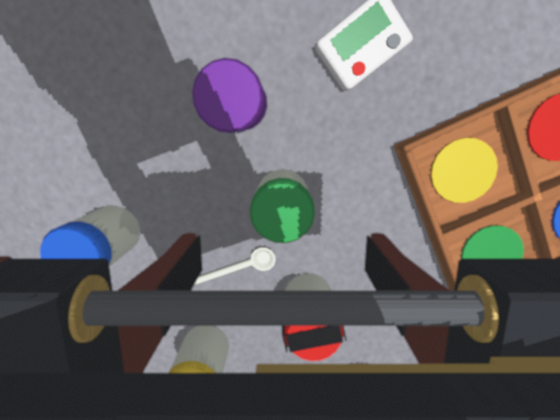

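The wrist view shows the plain green lid at (282,210), within 2 mm of the estimate, with purple at (230,95) and sealed red at (313,335). I'll descend and grip.

Emit:
apply_moves([
  {"tx":-0.001,"ty":0,"tz":-0.03,"spin":0},
  {"tx":-0.001,"ty":0,"tz":-0.06,"spin":0},
  {"tx":-0.001,"ty":0,"tz":-0.09,"spin":0},
  {"tx":-0.001,"ty":0,"tz":-0.115,"spin":0},
  {"tx":-0.001,"ty":0,"tz":-0.13,"spin":0},
  {"tx":-0.001,"ty":0,"tz":-0.137,"spin":0},
  {"tx":-0.001,"ty":0,"tz":-0.137,"spin":0},
  {"tx":-0.001,"ty":0,"tz":-0.137,"spin":0},
])

```text
t: 4.15
ee_pos: [464.5, -3.4, 26.5]
orientation: [0.55, 3.092, 0.0]
ft_force: [-0.2, -0.4, 0.6]
width: 88.1
grasp_force: 0.0
```

Emit:
apply_moves([
  {"tx":0,"ty":0,"tz":0,"spin":0},
  {"tx":0,"ty":0,"tz":0,"spin":0},
  {"tx":0,"ty":0,"tz":0,"spin":0},
  {"tx":0,"ty":0,"tz":0,"spin":0},
  {"tx":0,"ty":0,"tz":0,"spin":0},
  {"tx":0,"ty":0,"tz":0,"spin":0},
  {"tx":0,"ty":0,"tz":0,"spin":0},
  {"tx":0,"ty":0,"tz":0,"spin":0},
], gripper=1)

```text
t: 4.95
ee_pos: [464.0, -3.9, 25.8]
orientation: [0.551, 3.093, -0.0]
ft_force: [-1.5, -2.2, 4.6]
width: 52.2
grasp_force: 30.0
```

Emit:
apply_moves([
  {"tx":0,"ty":0,"tz":0.03,"spin":0},
  {"tx":0,"ty":0,"tz":0.075,"spin":0},
  {"tx":0.01,"ty":0.013,"tz":0.115,"spin":0},
  {"tx":0.034,"ty":0.046,"tz":0.13,"spin":0},
  {"tx":0.062,"ty":0.084,"tz":0.13,"spin":0},
  {"tx":0.09,"ty":0.122,"tz":0.13,"spin":0},
  {"tx":0.116,"ty":0.158,"tz":0.13,"spin":0},
  {"tx":0.136,"ty":0.184,"tz":0.13,"spin":0},
])

```text
t: 5.75
ee_pos: [600.6, 182.6, 155.0]
orientation: [-0.55, -3.093, -0.0]
ft_force: [1.3, -0.2, -3.5]
width: 52.0
grasp_force: 30.0
```

Emit:
apply_moves([
  {"tx":0,"ty":0,"tz":-0.01,"spin":0},
  {"tx":0,"ty":0,"tz":-0.03,"spin":0},
  {"tx":0,"ty":0,"tz":-0.05,"spin":0},
  {"tx":0,"ty":0,"tz":-0.06,"spin":0},
  {"tx":0,"ty":0,"tz":-0.07,"spin":0},
  {"tx":0,"ty":0,"tz":-0.07,"spin":0},
  {"tx":0,"ty":0,"tz":-0.07,"spin":0},
  {"tx":0,"ty":0,"tz":-0.07,"spin":0},
])

```text
t: 6.55
ee_pos: [600.5, 180.2, 86.6]
orientation: [0.551, 3.091, 0.001]
ft_force: [-0.6, -0.4, -3.1]
width: 52.1
grasp_force: 30.0
```

```bash
cat > d.py <<'E'
from m import *
import sys
o=ctrl.get_obs(); k,im=snap('wrist',sys.argv[1]); print(o['t'],np.array(o['ee_pos']),o['width'],o['grasp_force'])
P=dict(blue=(592.1,275.5,10),green=(600.7,178.8,10),red=(495.9,266.9,10),yellow=(504.5,170.7,10))
for c in P:
    g=proj(k,P[c])
    a,s=blob(im,c,g,20); print(c,g,a,s,atz(k,a,10))
E
python3 d.py w3.png
```

```text
6.55 [600.5 180.2  86.6] 52.13147905403468 29.9998355324351
blue [401.5 160.7] [400.3 158.9] [ 358  117   86   85 5747] [590.5 275.   10. ]
green [281.7 215.3] [281.3 193.3] [ 242  175   80   47 1802] [584.5 184.4  10. ]
red [351.2  29.2] [349.9  35.7] [ 303    0   96   81 6515] [499.4 264.9  10. ]
yellow [223.1  94.5] [222.5  92.6] [ 177   45   92   96 6977] [503.2 170.8  10. ]
```

View pics/w3.png

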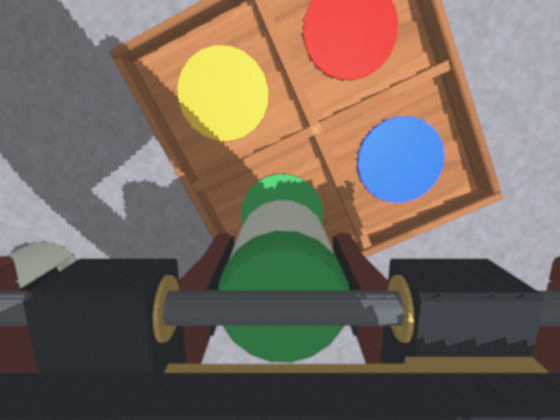

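The wrist view puts blue at (400,159) and yellow at (222,93), within 1.5 mm of the discs measured from the fixed cameras. The green jar hangs upright over the green disc, so I'll lower it gently.

Emit:
apply_moves([
  {"tx":0,"ty":0,"tz":-0.015,"spin":0},
  {"tx":0,"ty":0,"tz":-0.028,"spin":0},
  {"tx":0,"ty":0,"tz":-0.038,"spin":0},
  {"tx":0,"ty":0,"tz":-0.044,"spin":0},
  {"tx":0,"ty":0,"tz":-0.0465,"spin":0},
  {"tx":0,"ty":0,"tz":-0.048,"spin":0},
  {"tx":0,"ty":0,"tz":-0.049,"spin":0},
  {"tx":0,"ty":0,"tz":-0.0495,"spin":0},
])

```text
t: 7.4
ee_pos: [600.2, 180.3, 36.5]
orientation: [0.551, 3.092, 0.0]
ft_force: [0.4, -0.3, -1.9]
width: 51.7
grasp_force: 30.0
```

Emit:
apply_moves([
  {"tx":0,"ty":0,"tz":-0.0003,"spin":0},
  {"tx":0,"ty":0,"tz":-0.0006,"spin":0},
  {"tx":0,"ty":0,"tz":-0.0008,"spin":0},
  {"tx":0,"ty":0,"tz":-0.001,"spin":0},
  {"tx":0,"ty":0,"tz":-0.001,"spin":0},
  {"tx":0,"ty":0,"tz":-0.001,"spin":0},
  {"tx":0,"ty":0,"tz":-0.001,"spin":0},
  {"tx":0,"ty":0,"tz":-0.001,"spin":0},
])

```text
t: 8.2
ee_pos: [600.3, 180.2, 35.8]
orientation: [0.551, 3.092, 0.0]
ft_force: [-1.3, -2.2, 4.1]
width: 52.3
grasp_force: 30.0
```

Emit:
apply_moves([
  {"tx":0,"ty":0,"tz":0,"spin":0},
  {"tx":0,"ty":0,"tz":0,"spin":0},
  {"tx":0,"ty":0,"tz":0,"spin":0},
  {"tx":0,"ty":0,"tz":0,"spin":0},
  {"tx":0,"ty":0,"tz":0,"spin":0},
  {"tx":0,"ty":0,"tz":0,"spin":0},
  {"tx":0,"ty":0,"tz":0,"spin":0},
  {"tx":0,"ty":0,"tz":0,"spin":0},
], gripper=-1)

```text
t: 9.0
ee_pos: [599.9, 180.2, 35.2]
orientation: [-0.551, -3.093, -0.0]
ft_force: [0.7, 0.2, 0.2]
width: 87.7
grasp_force: 0.0
```

Emit:
apply_moves([
  {"tx":0,"ty":0,"tz":0.02,"spin":0},
  {"tx":0,"ty":0,"tz":0.05,"spin":0},
  {"tx":0,"ty":0,"tz":0.09,"spin":0},
  {"tx":0,"ty":0,"tz":0.127,"spin":0},
  {"tx":0,"ty":-0.045,"tz":0.127,"spin":0},
  {"tx":0,"ty":-0.09,"tz":0.127,"spin":0},
  {"tx":0,"ty":-0.135,"tz":0.127,"spin":0},
  {"tx":0,"ty":-0.18,"tz":0.127,"spin":0},
])

```text
t: 9.8
ee_pos: [599.7, -1.3, 162.5]
orientation: [0.55, 3.093, 0.0]
ft_force: [0.7, -0.9, -0.4]
width: 87.7
grasp_force: 0.0
```

Emit:
apply_moves([
  {"tx":-0.001,"ty":-0.04,"tz":0,"spin":0},
  {"tx":-0.001,"ty":-0.08,"tz":0,"spin":0},
  {"tx":-0.001,"ty":-0.115,"tz":0,"spin":0},
  {"tx":-0.001,"ty":-0.138,"tz":0,"spin":0},
  {"tx":-0.001,"ty":-0.146,"tz":0,"spin":0},
  {"tx":-0.001,"ty":-0.146,"tz":0,"spin":0},
  {"tx":-0.001,"ty":-0.146,"tz":0,"spin":0},
  {"tx":-0.001,"ty":-0.146,"tz":0,"spin":0},
])

```text
t: 10.6
ee_pos: [598.9, -144.5, 162.1]
orientation: [-0.549, -3.093, -0.0]
ft_force: [-0.2, 0.0, 0.2]
width: 87.8
grasp_force: 0.0
```

```bash
python3 w.py w4.png yellow 599.5 -147 78; python3 - <<'E'
from m import *
k,im=snap('top','top1.png'); 
a,s=blob(im,'green',proj(k,[600,179,86]),20); print(a,s,atz(k,a,86))
k,im=snap('side','side1.png'); a2,s=blob(im,'green',proj(k,[600,179,80]),20); print(a2,s,tri([ray(cal('top'),a),ray(k,a2)]))
E
```

```text
t 10.6 tcp [ 598.9 -144.5  162.1] q [-0.3  0.5  1.7  0.   1.  -1.5] guess uv [280.7 213.8] blob [279.9 211.1] [ 248  179   65   64 3216] -> [ 597.2 -146.8   78. ] w 87.8493609509893
[196.7 150.7] [186 138  27  30 417] [596.6 176.8  86. ]
[256.4 148.5] [249 144  16  10 147] [598.4 176.8  81.4]
```

```bash
python3 -c "
from h import *
for i in range(4):
    o=ctrl.get_obs(); print(o['t'],o['ee_pos'],o['qvel']); ctrl.get_image('wrist')"
```

```text
10.75 [ 598.99421647 -144.79733278  162.1879615 ] [-0.00582732 -0.00025896 -0.00254648 -0.00116151  0.0003041  -0.00199128]
10.8 [ 599.00701729 -144.95799002  162.21205533] [-5.73486268e-03  6.76013233e-04 -1.33075205e-03 -1.02948930e-03
  3.90984564e-05 -2.47132430e-04]
10.85 [ 599.01210088 -145.15353389  162.23669348] [-0.00627548  0.00080432 -0.00191386 -0.00334724  0.00114098  0.00059418]
10.9 [ 599.00092227 -145.30753754  162.2289246 ] [-0.00719765  0.00030726  0.00040422  0.00061538 -0.00021328 -0.00110091]
```

View pics/top1.png

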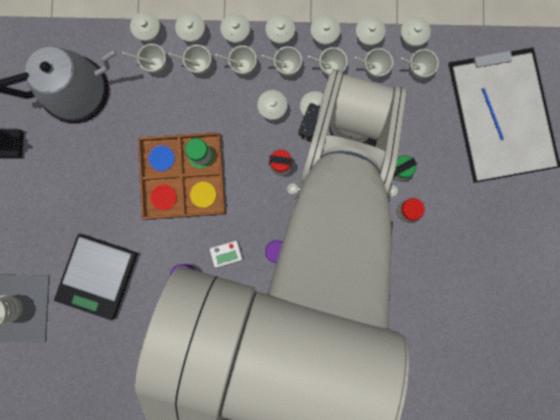

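The top view shows green standing on its disc at (196,150) with a red, yellow and blue disc still free. The TCP just creeps slowly to its target in y. Next is yellow, whose lid the wrist measures at (597,-147), agreeing with the estimate.

Emit:
apply_moves([
  {"tx":-0.001,"ty":0,"tz":-0.03,"spin":0},
  {"tx":-0.001,"ty":0,"tz":-0.06,"spin":0},
  {"tx":-0.001,"ty":0,"tz":-0.09,"spin":0},
  {"tx":-0.001,"ty":0,"tz":-0.115,"spin":0},
  {"tx":-0.001,"ty":0,"tz":-0.13,"spin":0},
  {"tx":-0.001,"ty":0,"tz":-0.1365,"spin":0},
  {"tx":-0.001,"ty":0,"tz":-0.1365,"spin":0},
  {"tx":-0.001,"ty":0,"tz":-0.1365,"spin":0},
])

```text
t: 11.75
ee_pos: [598.7, -146.0, 26.6]
orientation: [0.551, 3.091, -0.0]
ft_force: [1.2, -0.8, 1.0]
width: 87.8
grasp_force: 0.0
```

Emit:
apply_moves([
  {"tx":0,"ty":0,"tz":0,"spin":0},
  {"tx":0,"ty":0,"tz":0,"spin":0},
  {"tx":0,"ty":0,"tz":0,"spin":0},
  {"tx":0,"ty":0,"tz":0,"spin":0},
  {"tx":0,"ty":0,"tz":0,"spin":0},
  {"tx":0,"ty":0,"tz":0,"spin":0},
  {"tx":0,"ty":0,"tz":0,"spin":0},
  {"tx":0,"ty":0,"tz":0,"spin":0},
], gripper=1)

```text
t: 12.55
ee_pos: [598.0, -146.0, 25.9]
orientation: [0.551, 3.093, -0.0]
ft_force: [-0.8, -0.5, 2.6]
width: 52.3
grasp_force: 30.0
```

Emit:
apply_moves([
  {"tx":0,"ty":0,"tz":0.03,"spin":0},
  {"tx":0,"ty":0,"tz":0.075,"spin":0},
  {"tx":-0.003,"ty":0.01,"tz":0.12,"spin":0},
  {"tx":-0.012,"ty":0.04,"tz":0.14,"spin":0},
  {"tx":-0.025,"ty":0.084,"tz":0.14,"spin":0},
  {"tx":-0.038,"ty":0.128,"tz":0.14,"spin":0},
  {"tx":-0.051,"ty":0.172,"tz":0.14,"spin":0},
  {"tx":-0.064,"ty":0.216,"tz":0.14,"spin":0},
])

```text
t: 13.35
ee_pos: [532.5, 71.8, 165.2]
orientation: [-0.552, -3.092, -0.0]
ft_force: [2.0, -0.2, -3.3]
width: 52.0
grasp_force: 30.0
```

Emit:
apply_moves([
  {"tx":-0.013,"ty":0.044,"tz":0,"spin":0},
  {"tx":-0.024,"ty":0.08,"tz":0,"spin":0},
  {"tx":-0.0305,"ty":0.1017,"tz":0,"spin":0},
  {"tx":-0.0305,"ty":0.1017,"tz":-0.02,"spin":0},
  {"tx":-0.0305,"ty":0.1017,"tz":-0.045,"spin":0},
  {"tx":-0.0305,"ty":0.1017,"tz":-0.07,"spin":0},
  {"tx":-0.0305,"ty":0.1017,"tz":-0.09,"spin":0},
  {"tx":-0.0305,"ty":0.1017,"tz":-0.1,"spin":0},
])

```text
t: 14.15
ee_pos: [501.7, 171.6, 63.5]
orientation: [-0.551, -3.089, 0.002]
ft_force: [-0.1, 0.3, -3.0]
width: 52.5
grasp_force: 30.0
```

Emit:
apply_moves([
  {"tx":0,"ty":0,"tz":-0.01,"spin":0},
  {"tx":0,"ty":0,"tz":-0.018,"spin":0},
  {"tx":0,"ty":0,"tz":-0.023,"spin":0},
  {"tx":0,"ty":0,"tz":-0.026,"spin":0},
  {"tx":0,"ty":0,"tz":-0.028,"spin":0},
  {"tx":0,"ty":0,"tz":-0.029,"spin":0},
  {"tx":0,"ty":0,"tz":-0.0295,"spin":0},
  {"tx":0,"ty":0,"tz":-0.03,"spin":0},
])

```text
t: 14.95
ee_pos: [503.6, 171.9, 35.9]
orientation: [0.551, 3.092, 0.0]
ft_force: [-0.0, 1.0, -2.8]
width: 52.2
grasp_force: 30.0
```

Emit:
apply_moves([
  {"tx":0,"ty":0,"tz":-0.0003,"spin":0},
  {"tx":0,"ty":0,"tz":-0.0005,"spin":0},
  {"tx":0,"ty":0,"tz":-0.0007,"spin":0},
  {"tx":0,"ty":0,"tz":-0.0008,"spin":0},
  {"tx":0,"ty":0,"tz":-0.0008,"spin":0},
  {"tx":0,"ty":0,"tz":-0.0008,"spin":0},
  {"tx":0,"ty":0,"tz":-0.0008,"spin":0},
  {"tx":0,"ty":0,"tz":-0.0008,"spin":0},
])

```text
t: 15.75
ee_pos: [503.8, 171.9, 35.8]
orientation: [0.551, 3.092, 0.0]
ft_force: [-1.8, -2.0, 8.2]
width: 52.6
grasp_force: 30.0
```

Emit:
apply_moves([
  {"tx":0,"ty":0,"tz":0,"spin":0},
  {"tx":0,"ty":0,"tz":0,"spin":0},
  {"tx":0,"ty":0,"tz":0,"spin":0},
  {"tx":0,"ty":0,"tz":0,"spin":0},
  {"tx":0,"ty":0,"tz":0,"spin":0},
  {"tx":0,"ty":0,"tz":0,"spin":0},
  {"tx":0,"ty":0,"tz":0,"spin":0},
  {"tx":0,"ty":0,"tz":0,"spin":0},
], gripper=-1)

```text
t: 16.55
ee_pos: [503.4, 171.9, 34.8]
orientation: [-0.551, -3.093, 0.0]
ft_force: [0.8, -0.7, 0.1]
width: 87.7
grasp_force: 0.0
```

Emit:
apply_moves([
  {"tx":0,"ty":0,"tz":0.02,"spin":0},
  {"tx":0,"ty":0,"tz":0.05,"spin":0},
  {"tx":0,"ty":0,"tz":0.09,"spin":0},
  {"tx":0,"ty":0,"tz":0.127,"spin":0},
  {"tx":-0.008,"ty":-0.04,"tz":0.127,"spin":0},
  {"tx":-0.016,"ty":-0.085,"tz":0.127,"spin":0},
  {"tx":-0.024,"ty":-0.13,"tz":0.127,"spin":0},
  {"tx":-0.032,"ty":-0.175,"tz":0.127,"spin":0},
])

```text
t: 17.35
ee_pos: [470.9, -4.5, 162.1]
orientation: [0.55, 3.092, 0.0]
ft_force: [0.0, 0.4, 0.0]
width: 87.7
grasp_force: 0.0
```

Emit:
apply_moves([
  {"tx":-0.008,"ty":-0.045,"tz":0,"spin":0},
  {"tx":-0.016,"ty":-0.09,"tz":0,"spin":0},
  {"tx":-0.024,"ty":-0.13,"tz":0,"spin":0},
  {"tx":-0.03,"ty":-0.162,"tz":0,"spin":0},
  {"tx":-0.032,"ty":-0.1762,"tz":0,"spin":0},
  {"tx":-0.032,"ty":-0.1762,"tz":0,"spin":0},
  {"tx":-0.032,"ty":-0.1762,"tz":0,"spin":0},
  {"tx":-0.032,"ty":-0.1762,"tz":0,"spin":0},
])

```text
t: 18.15
ee_pos: [439.6, -178.1, 161.8]
orientation: [-0.549, -3.093, -0.0]
ft_force: [-0.8, -1.1, 0.1]
width: 87.7
grasp_force: 0.0
```

```bash
python3 w.py w5.png blue 440 -180.5 78; python3 - <<'E'
from m import *
k,im=snap('top','top2.png'); a,s=blob(im,'yellow',proj(k,[504,171,84]),20); print(a,s,atz(k,a,86))
E
```

```text
t 18.15 tcp [ 439.6 -178.1  161.8] q [-0.4  0.3  2.   0.   0.8 -1.6] guess uv [280.7 213.8] blob [279.2 210.6] [ 247  179   65   64 3239] -> [ 437.2 -180.8   78. ] w 87.72889445912308
[200.2 192.4] [186 179  31  29 588] [499.9 165.6  86. ]
```

Emit:
apply_moves([
  {"tx":-0.001,"ty":0,"tz":-0.03,"spin":0},
  {"tx":-0.001,"ty":0,"tz":-0.06,"spin":0},
  {"tx":-0.001,"ty":0,"tz":-0.09,"spin":0},
  {"tx":-0.001,"ty":0,"tz":-0.115,"spin":0},
  {"tx":-0.001,"ty":0,"tz":-0.13,"spin":0},
  {"tx":-0.001,"ty":0,"tz":-0.1362,"spin":0},
  {"tx":-0.001,"ty":0,"tz":-0.1362,"spin":0},
  {"tx":-0.001,"ty":0,"tz":-0.1362,"spin":0},
])

```text
t: 19.05
ee_pos: [439.0, -179.2, 26.2]
orientation: [0.55, 3.092, -0.0]
ft_force: [-0.1, -0.1, 0.4]
width: 88.1
grasp_force: 0.0
```

Emit:
apply_moves([
  {"tx":0,"ty":0,"tz":0,"spin":0},
  {"tx":0,"ty":0,"tz":0,"spin":0},
  {"tx":0,"ty":0,"tz":0,"spin":0},
  {"tx":0,"ty":0,"tz":0,"spin":0},
  {"tx":0,"ty":0,"tz":0,"spin":0},
  {"tx":0,"ty":0,"tz":0,"spin":0},
  {"tx":0,"ty":0,"tz":0,"spin":0},
  {"tx":0,"ty":0,"tz":0,"spin":0},
], gripper=1)

```text
t: 19.85
ee_pos: [438.5, -179.5, 25.8]
orientation: [0.551, 3.093, -0.0]
ft_force: [-0.7, -1.8, 3.9]
width: 52.2
grasp_force: 30.0
```

View pics/w5.png

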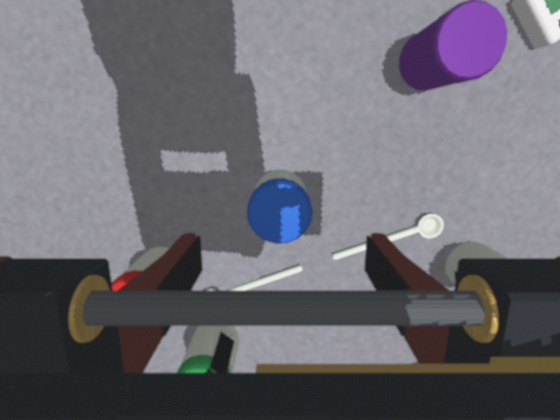

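The blue jar was at (280,211) and is now held, width 52.2. I'm carrying it to the blue disc.

Emit:
apply_moves([
  {"tx":0,"ty":0,"tz":0.03,"spin":0},
  {"tx":0,"ty":0,"tz":0.075,"spin":0},
  {"tx":0.003,"ty":0.01,"tz":0.12,"spin":0},
  {"tx":0.013,"ty":0.04,"tz":0.14,"spin":0},
  {"tx":0.027,"ty":0.082,"tz":0.14,"spin":0},
  {"tx":0.041,"ty":0.124,"tz":0.14,"spin":0},
  {"tx":0.055,"ty":0.166,"tz":0.14,"spin":0},
  {"tx":0.069,"ty":0.208,"tz":0.14,"spin":0},
])

```text
t: 20.65
ee_pos: [507.2, 30.5, 165.5]
orientation: [-0.551, -3.092, 0.0]
ft_force: [0.4, -0.1, -1.5]
width: 52.4
grasp_force: 30.0
```

Emit:
apply_moves([
  {"tx":0.014,"ty":0.042,"tz":0,"spin":0},
  {"tx":0.028,"ty":0.084,"tz":0,"spin":0},
  {"tx":0.042,"ty":0.126,"tz":0,"spin":0},
  {"tx":0.056,"ty":0.168,"tz":0,"spin":0},
  {"tx":0.068,"ty":0.204,"tz":0,"spin":0},
  {"tx":0.078,"ty":0.234,"tz":0,"spin":0},
  {"tx":0.0837,"ty":0.2468,"tz":0,"spin":0},
  {"tx":0.0837,"ty":0.2468,"tz":-0.01,"spin":0},
])

```text
t: 21.45
ee_pos: [592.0, 277.1, 155.9]
orientation: [0.548, 3.092, 0.002]
ft_force: [0.0, -0.7, -1.0]
width: 52.2
grasp_force: 30.0
```

Emit:
apply_moves([
  {"tx":0,"ty":0,"tz":-0.02,"spin":0},
  {"tx":0,"ty":0,"tz":-0.045,"spin":0},
  {"tx":0,"ty":0,"tz":-0.07,"spin":0},
  {"tx":0,"ty":0,"tz":-0.09,"spin":0},
  {"tx":0,"ty":0,"tz":-0.105,"spin":0},
  {"tx":0,"ty":0,"tz":-0.113,"spin":0},
  {"tx":0,"ty":0,"tz":-0.117,"spin":0},
  {"tx":0,"ty":0,"tz":-0.118,"spin":0},
])

```text
t: 22.25
ee_pos: [591.2, 275.2, 37.7]
orientation: [0.552, 3.093, 0.0]
ft_force: [-0.2, 0.5, -0.6]
width: 52.0
grasp_force: 30.0
```

Emit:
apply_moves([
  {"tx":0,"ty":0,"tz":-0.0007,"spin":0},
  {"tx":0,"ty":0,"tz":-0.0012,"spin":0},
  {"tx":0,"ty":0,"tz":-0.0017,"spin":0},
  {"tx":0,"ty":0,"tz":-0.0021,"spin":0},
  {"tx":0,"ty":0,"tz":-0.0024,"spin":0},
  {"tx":0,"ty":0,"tz":-0.0026,"spin":0},
  {"tx":0,"ty":0,"tz":-0.0028,"spin":0},
  {"tx":0,"ty":0,"tz":-0.0028,"spin":0},
])

```text
t: 23.05
ee_pos: [591.4, 275.6, 35.8]
orientation: [0.551, 3.092, 0.001]
ft_force: [-2.2, -1.3, 6.1]
width: 52.1
grasp_force: 30.0
```

Emit:
apply_moves([
  {"tx":0,"ty":0,"tz":0,"spin":0},
  {"tx":0,"ty":0,"tz":0,"spin":0},
  {"tx":0,"ty":0,"tz":0,"spin":0},
  {"tx":0,"ty":0,"tz":0,"spin":0},
  {"tx":0,"ty":0,"tz":0,"spin":0},
  {"tx":0,"ty":0,"tz":0,"spin":0},
  {"tx":0,"ty":0,"tz":0,"spin":0},
  {"tx":0,"ty":0,"tz":0,"spin":0},
], gripper=-1)

```text
t: 23.85
ee_pos: [591.1, 275.5, 34.8]
orientation: [-0.551, -3.093, 0.0]
ft_force: [1.1, -0.6, 0.3]
width: 87.6
grasp_force: 0.0
```

Emit:
apply_moves([
  {"tx":0,"ty":0,"tz":0.02,"spin":0},
  {"tx":0,"ty":0,"tz":0.05,"spin":0},
  {"tx":0,"ty":0,"tz":0.09,"spin":0},
  {"tx":0,"ty":0,"tz":0.127,"spin":0},
  {"tx":-0.008,"ty":-0.04,"tz":0.127,"spin":0},
  {"tx":-0.016,"ty":-0.083,"tz":0.127,"spin":0},
  {"tx":-0.024,"ty":-0.126,"tz":0.127,"spin":0},
  {"tx":-0.032,"ty":-0.17,"tz":0.127,"spin":0},
])

```text
t: 24.65
ee_pos: [558.6, 104.2, 162.1]
orientation: [0.55, 3.093, 0.0]
ft_force: [0.8, 0.5, 0.1]
width: 87.9
grasp_force: 0.0
```

Emit:
apply_moves([
  {"tx":-0.009,"ty":-0.043,"tz":0,"spin":0},
  {"tx":-0.018,"ty":-0.086,"tz":0,"spin":0},
  {"tx":-0.027,"ty":-0.129,"tz":0,"spin":0},
  {"tx":-0.036,"ty":-0.172,"tz":0,"spin":0},
  {"tx":-0.045,"ty":-0.215,"tz":0,"spin":0},
  {"tx":-0.054,"ty":-0.258,"tz":0,"spin":0},
  {"tx":-0.063,"ty":-0.301,"tz":0,"spin":0},
  {"tx":-0.07,"ty":-0.34,"tz":0,"spin":0},
])

```text
t: 25.45
ee_pos: [488.4, -236.5, 162.1]
orientation: [0.552, 3.092, -0.0]
ft_force: [0.4, -0.5, -0.0]
width: 87.8
grasp_force: 0.0
```

Emit:
apply_moves([
  {"tx":-0.008,"ty":-0.04,"tz":0,"spin":0},
  {"tx":-0.014,"ty":-0.075,"tz":0,"spin":0},
  {"tx":-0.0166,"ty":-0.0908,"tz":0,"spin":0},
  {"tx":-0.0166,"ty":-0.0908,"tz":0,"spin":0},
  {"tx":-0.0166,"ty":-0.0908,"tz":0,"spin":0},
  {"tx":-0.0166,"ty":-0.0908,"tz":0,"spin":0},
  {"tx":-0.0166,"ty":-0.0908,"tz":0,"spin":0},
  {"tx":-0.0166,"ty":-0.0908,"tz":0,"spin":0},
])

```text
t: 26.25
ee_pos: [472.8, -324.3, 162.0]
orientation: [-0.549, -3.093, -0.0]
ft_force: [0.1, 0.8, -0.1]
width: 87.9
grasp_force: 0.0
```

```bash
python3 w.py w6.png red 473 -326.5 78; python3 - <<'E'
from m import *
k,im=snap('top','top3.png')
E
```

```text
t 26.25 tcp [ 472.8 -324.3  162. ] q [-0.6  0.4  1.8  0.   0.9 -1.8] guess uv [280.9 213.2] blob [279.3 210.4] [ 247  179   65   64 3236] -> [ 470.4 -326.9   78. ] w 87.87493889835426
```

View pics/w6.png

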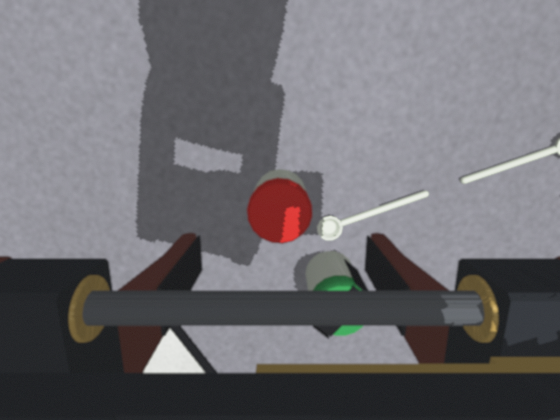

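The plain red lid is at (280,210), sealed green at (340,305), and a spoon head nearby at (330,228). I'll turn the fingers 12° away from the spoon while descending.

Emit:
apply_moves([
  {"tx":-0.001,"ty":0,"tz":-0.025,"spin":6},
  {"tx":-0.001,"ty":0,"tz":-0.05,"spin":12},
  {"tx":-0.001,"ty":0,"tz":-0.08,"spin":12},
  {"tx":-0.001,"ty":0,"tz":-0.11,"spin":12},
  {"tx":-0.001,"ty":0,"tz":-0.128,"spin":12},
  {"tx":-0.001,"ty":0,"tz":-0.1362,"spin":12},
  {"tx":-0.001,"ty":0,"tz":-0.1362,"spin":12},
  {"tx":-0.001,"ty":0,"tz":-0.1362,"spin":12},
])

```text
t: 27.15
ee_pos: [472.1, -325.6, 26.4]
orientation: [0.225, 3.133, -0.001]
ft_force: [0.2, -0.5, -0.3]
width: 87.8
grasp_force: 0.0
```

Emit:
apply_moves([
  {"tx":0,"ty":0,"tz":0,"spin":0},
  {"tx":0,"ty":0,"tz":0,"spin":0},
  {"tx":0,"ty":0,"tz":0,"spin":0},
  {"tx":0,"ty":0,"tz":0,"spin":0},
  {"tx":0,"ty":0,"tz":0,"spin":0},
  {"tx":0,"ty":0,"tz":0,"spin":0},
  {"tx":0,"ty":0,"tz":0,"spin":0},
  {"tx":0,"ty":0,"tz":0,"spin":0},
], gripper=1)

```text
t: 27.95
ee_pos: [471.7, -325.6, 25.9]
orientation: [0.225, 3.133, -0.001]
ft_force: [0.1, -2.0, 3.5]
width: 52.5
grasp_force: 30.0
```

View pics/top3.png

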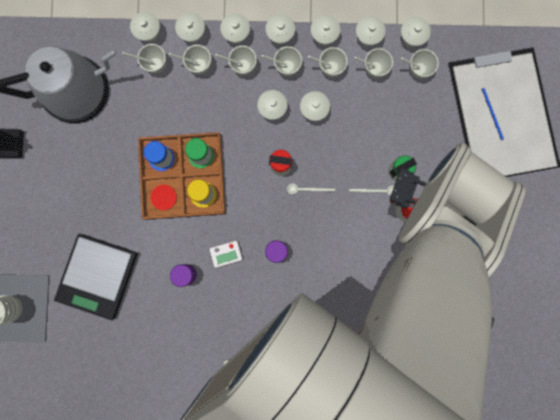

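The top view shows blue (157,154), green (198,151) and yellow (200,192) standing in their bays. Only the red bay is free.

Emit:
apply_moves([
  {"tx":0,"ty":0,"tz":0.03,"spin":0},
  {"tx":0,"ty":0,"tz":0.075,"spin":0},
  {"tx":0,"ty":0.01,"tz":0.12,"spin":0},
  {"tx":0.001,"ty":0.04,"tz":0.14,"spin":0},
  {"tx":0.003,"ty":0.08,"tz":0.14,"spin":0},
  {"tx":0.005,"ty":0.123,"tz":0.14,"spin":0},
  {"tx":0.007,"ty":0.166,"tz":0.14,"spin":0},
  {"tx":0.009,"ty":0.209,"tz":0.14,"spin":0},
])

```text
t: 28.75
ee_pos: [479.6, -114.4, 165.2]
orientation: [-0.226, -3.132, -0.001]
ft_force: [0.9, -0.4, -1.8]
width: 52.7
grasp_force: 30.0
```

Emit:
apply_moves([
  {"tx":0.002,"ty":0.043,"tz":0,"spin":0},
  {"tx":0.004,"ty":0.086,"tz":0,"spin":0},
  {"tx":0.006,"ty":0.129,"tz":0,"spin":0},
  {"tx":0.008,"ty":0.172,"tz":0,"spin":0},
  {"tx":0.01,"ty":0.215,"tz":0,"spin":0},
  {"tx":0.012,"ty":0.258,"tz":0,"spin":0},
  {"tx":0.013,"ty":0.3,"tz":0,"spin":0},
  {"tx":0.014,"ty":0.336,"tz":0,"spin":0},
])

```text
t: 29.55
ee_pos: [493.5, 221.7, 165.1]
orientation: [-0.224, -3.132, 0.001]
ft_force: [0.1, -0.5, -1.6]
width: 52.4
grasp_force: 30.0
```

Emit:
apply_moves([
  {"tx":0.0004,"ty":0.03,"tz":0,"spin":0},
  {"tx":0.0004,"ty":0.0474,"tz":0,"spin":0},
  {"tx":0.0004,"ty":0.0474,"tz":0,"spin":0},
  {"tx":0.0004,"ty":0.0474,"tz":-0.02,"spin":0},
  {"tx":0.0004,"ty":0.0474,"tz":-0.045,"spin":0},
  {"tx":0.0004,"ty":0.0474,"tz":-0.07,"spin":0},
  {"tx":0.0004,"ty":0.0474,"tz":-0.09,"spin":0},
  {"tx":0.0004,"ty":0.0474,"tz":-0.1,"spin":0},
])

```text
t: 30.35
ee_pos: [493.7, 265.1, 63.8]
orientation: [-0.226, -3.13, 0.003]
ft_force: [0.2, -0.1, -1.9]
width: 52.5
grasp_force: 30.0
```

Emit:
apply_moves([
  {"tx":0,"ty":0,"tz":-0.01,"spin":0},
  {"tx":0,"ty":0,"tz":-0.018,"spin":0},
  {"tx":0,"ty":0,"tz":-0.023,"spin":0},
  {"tx":0,"ty":0,"tz":-0.026,"spin":0},
  {"tx":0,"ty":0,"tz":-0.028,"spin":0},
  {"tx":0,"ty":0,"tz":-0.029,"spin":0},
  {"tx":0,"ty":0,"tz":-0.0295,"spin":0},
  {"tx":0,"ty":0,"tz":-0.03,"spin":0},
])

```text
t: 31.15
ee_pos: [495.1, 267.2, 35.9]
orientation: [0.225, 3.133, 0.0]
ft_force: [-1.1, -1.4, 3.3]
width: 52.5
grasp_force: 30.0
```

Emit:
apply_moves([
  {"tx":0,"ty":0,"tz":-0.0003,"spin":0},
  {"tx":0,"ty":0,"tz":-0.0005,"spin":0},
  {"tx":0,"ty":0,"tz":-0.0007,"spin":0},
  {"tx":0,"ty":0,"tz":-0.0008,"spin":0},
  {"tx":0,"ty":0,"tz":-0.0008,"spin":0},
  {"tx":0,"ty":0,"tz":-0.0008,"spin":0},
  {"tx":0,"ty":0,"tz":-0.0008,"spin":0},
  {"tx":0,"ty":0,"tz":-0.0008,"spin":0},
])

```text
t: 31.95
ee_pos: [495.2, 267.2, 35.9]
orientation: [0.225, 3.133, 0.001]
ft_force: [-2.4, -2.2, 8.7]
width: 52.3
grasp_force: 30.0
```

Release, rise straight up, and back away toward the robot's right for a clear check view.

Emit:
apply_moves([
  {"tx":0,"ty":0,"tz":0,"spin":0},
  {"tx":0,"ty":0,"tz":0,"spin":0},
  {"tx":0,"ty":0,"tz":0,"spin":0},
  {"tx":0,"ty":0,"tz":0,"spin":0},
  {"tx":0,"ty":0,"tz":0,"spin":0},
  {"tx":0,"ty":0,"tz":0,"spin":0},
  {"tx":0,"ty":0,"tz":0,"spin":0},
  {"tx":0,"ty":0,"tz":0,"spin":0},
], gripper=-1)

```text
t: 32.75
ee_pos: [494.9, 267.1, 34.8]
orientation: [-0.225, -3.133, 0.0]
ft_force: [0.6, 0.3, 0.3]
width: 88.2
grasp_force: 0.0
```

Emit:
apply_moves([
  {"tx":0,"ty":0,"tz":0.02,"spin":0},
  {"tx":0,"ty":0,"tz":0.05,"spin":0},
  {"tx":0,"ty":0,"tz":0.09,"spin":0},
  {"tx":0,"ty":0,"tz":0.13,"spin":0},
  {"tx":0,"ty":0,"tz":0.17,"spin":0},
  {"tx":0,"ty":-0.02,"tz":0.2,"spin":0},
  {"tx":0,"ty":-0.06,"tz":0.2,"spin":0},
  {"tx":0,"ty":-0.1,"tz":0.2,"spin":0},
])

```text
t: 33.55
ee_pos: [495.3, 166.6, 236.3]
orientation: [0.222, 3.131, 0.002]
ft_force: [0.3, -0.8, 0.0]
width: 88.1
grasp_force: 0.0
```

Emit:
apply_moves([
  {"tx":0,"ty":-0.045,"tz":0,"spin":0},
  {"tx":0,"ty":-0.09,"tz":0,"spin":0},
  {"tx":0,"ty":-0.135,"tz":0,"spin":0},
  {"tx":0,"ty":-0.18,"tz":0,"spin":0},
  {"tx":0,"ty":-0.22,"tz":0,"spin":0},
  {"tx":0,"ty":-0.25,"tz":0,"spin":0},
  {"tx":0,"ty":-0.25,"tz":0,"spin":0},
  {"tx":0,"ty":-0.25,"tz":0,"spin":0},
])

```text
t: 34.35
ee_pos: [494.7, -83.2, 234.8]
orientation: [-0.228, -3.133, -0.0]
ft_force: [0.9, 1.0, 0.2]
width: 87.9
grasp_force: 0.0
```

```bash
python3 - <<'E'
from h import *
np.set_printoptions(precision=1,suppress=True)
kt,a=snap('top'); ks,b=snap('side'); a=a[:,:,::-1].copy(); b=b[:,:,::-1].copy()
from m import blob
P=dict(blue=(592.1,275.5),green=(600.7,178.8),red=(495.9,266.9),yellow=(504.5,170.7))
def big(k,im): return cv2.resize(im,None,fx=4,fy=4,interpolation=cv2.INTER_CUBIC)
A,B=big(0,a),big(0,b)
for c,p in P.items():
    for z,r in((88,26.5),(10,32)):
        for k,I in((kt,A),(ks,B)):
            q=np.array([proj(k,(p[0]+r*np.cos(t),p[1]+r*np.sin(t),z))*4+1.5 for t in np.linspace(0,6.28,60)])
            cv2.polylines(I,[q.astype(np.int32)],True,(255,255,255) if z==88 else (255,0,255),1)
cv2.imwrite('pics/fin.png',np.hstack([A[480:900,520:920],B[480:900,720:1120]]))
E
```

```text
(no output)
```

View pics/fin.png

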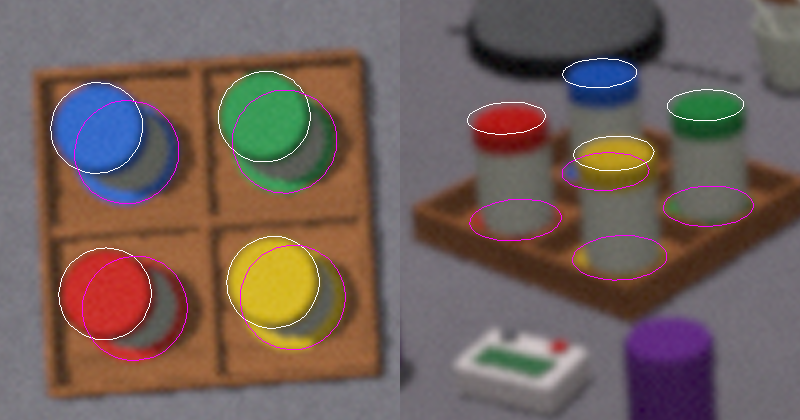

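All four jars stand upright on their matching discs. Their lids fill the predicted rings (blue (97,128), green (264,116), red (105,294), yellow (273,282)) to about 1–2 mm.

```bash
python3 -c "
from h import *
print(ctrl.close_job())"
```

```text
the job is handed in; nothing more can be done
None
```

The four opened jars were set down gently upright, each within about 1–2 mm of the middle of its matching disc; I never touched the two sealed jars, and the job was handed in at about 34 s of the 106 s allowed.

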